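# Reassemble a dough-strip roller cutter on its stepped arbor

### The job

The dough-strip roller cutter has been washed and its parts are drying on the mat: thread them back onto its upright stepped arbor, disc side down and home in order of size, first the wide-strip wheel, then the narrow-strip wheel, then the black-knobbed end cap. Feel gently for how the cap's slot drops over the arbor's T-shaped head, then press the cap down against the spring and turn it a quarter turn, so that it stays locked with the T-head sitting in its groove when you let go. Do not lean hard on the arbor, and leave the other things on the worktop where they are.

Things in the scene. Friction and masses are not known exactly. Their poses are not given: they have to be found in the camera images.
- seat (a point): Point on the arbor's axis, 40 mm above the worktop: free height of the top of the thrust washer (steel, 50 mm across) under the parts. z up along the axis, x the stand's direction. The washer sits on a coil spring that yields from 6 N, gains 0.9 N per mm and stops hard after 6.5 mm. Stepped steel arbor, heights above here: 26 mm across up to 11 mm, cone to 14.5, 20 mm across up to 50.
- arbor_top (a point): Top of the arbor, on its axis, 64 mm above seat. Here a T-head, a bar 19 mm long, 7.6 mm wide, 5 mm high (59 to 64 mm above seat), tops a neck 7.6 mm across. Its direction is NOT measured (this frame turns with the stand only): its length lies within 1.0 rad either way of this x axis; see it in a picture or find it by feel. It stays put when the cap turns.
- stand: The fixed stand: round wooden block, 115 mm across, 26 mm high, holding the bright steel arbor upright. Origin at the centre of its underside on the worktop, z up, axes parallel to those of seat.
- wide_wheel_mid (a point): Centre, half-way up, of the loose wide-strip wheel: 24 mm high in all; a thin steel cutting disc (56 mm across, 3 mm thick) at the bottom, a plain aluminium hub (40 mm across) above it; bore 28 mm right through; about 0.12 kg. z up; starts disc side down on the mat. Fits the 26 mm part of the arbor; home on the free washer its centre is 12 mm above seat.
- wide_wheel: The wide-strip wheel; origin at the centre of its underside, 12 mm below its centre point.
- narrow_wheel_mid (a point): Centre, half-way up, of the loose narrow-strip wheel: like the wide one but 15 mm high in all (disc 3 mm, hub 12 mm high and 40 mm across), bore 22 mm; about 0.08 kg. It fits only the 20 mm part of the arbor, so it must follow the wide wheel. Home on top of the wide wheel, spring free, its centre is 31.5 mm above seat.
- narrow_wheel: The narrow-strip wheel; origin at the centre of its underside, 7.5 mm below its centre point.
- end_cap_mid (a point): Centre, half-way up, of the loose end cap, 31 mm high, about 0.1 kg: steel disc (56 mm across, 3 mm) below, black knob above with two flats 40 mm apart (facing its +y and -y, 23 mm wide) to hold. Height above seat: resting on the T-head, slot not in line, 61.5 mm; slot over the T-head, on the wheels, spring free, 54.5; pressed until it can turn, 49.5 (stop at 48); locked, 52.
- end_cap_plate (a point): On the cap's axis, at the top of the 7 mm steel plate inside the knob, 9.5 mm above the cap's centre; below the plate a 22 mm bore 18 mm deep, above it an open recess. A slot 22 by 10.6 mm along the cap's x axis goes through the plate and passes the T-head; a groove 10.6 mm wide, 2.5 mm deep along its y axis, in the plate's top, takes the T-head when locked. It may turn either way.
- end_cap: The end cap; origin at the centre of its underside, 15.5 mm below its centre point.
- tape: Bystander, to be left alone: roll of black tape, 62 mm across and 19 mm high; origin at its underside.
- tin: Bystander, to be left alone: flat round food tin, 86 mm across and 40 mm high; origin at its underside.
- mug: Bystander, to be left alone: white mug, 81 mm across, 94 mm high; origin at its underside.
- teaspoon_1: Bystander, to be left alone: teaspoon, 138 mm long, lying near the front edge of the worktop; origin at its underside.
- mat: Grey ribbed draining mat, 170 mm (x) by 340 mm (y), surface 4 mm above the worktop with a 6 mm rim, fixed; the three parts stand on it in any order in a row along its y axis, about 105 mm apart. Origin at the centre of its underside.

How it is judged:
By the outcome, as a careful person would: the job done as asked, in the order asked, and still so for the second after the job is handed in, with the robot touching nothing.
It also fails if it takes over 72 s, if anything falls off the work surface, if the arm or the gripper's body presses on something with over 40 N, if the wrist force passes 120 N, or if a joint passes its speed limit or range.

### The arm

A 7-joint arm with a two-finger parallel gripper is mounted at the origin on a cart in front of the work surface, level with it; the furniture and walls round the work are solid. World frame = base frame: x ahead of the robot, y to its left, z up, the work surface at z = 0. Lengths are in mm, angles in rad, forces in N, time in s.
With the tool pointing down it reaches from about 400 to 850 mm from the base axis. Payload 6.9 kg.
Tool frame: the origin (TCP) lies between the finger pads; the fingertips stand 11 mm ahead of it and the grasp point (between the pads) lies 8 mm behind it (bot.tips_ahead is the distance from the TCP to the fingertips, in mm); z points along the fingers, y is the line along which they close (so a half turn about z gives the same grasp; the last joint's range is limited). The gripper opens to 85 mm and grips with 20 to 120 N. Pads are 22 mm wide; open, the fingers measure 114 mm over their backs; the gripper's body (76 mm by 85 mm) begins 54 mm behind the grasp point. The pads swing forward as they close: fully open they stand 13 mm farther back than shut.
Start: joints at [1.317, 0.507, -0.238, 1.5, 0.126, 1.149, -0.155], TCP at [220.025, -584.979, 242.275] pointing down, gripper open.
Joint ranges: [-3.08, 3.08], [-0.24, 2.05], [-1.43, 1.35], [0, 2.5], [-1.52, 4.66], [0.17, 1.96], [-2.89, 2.89]. Speed limits (rad/s): [2.39, 2.39, 3.14, 3.14, 3.14, 3.14, 3.14].

### API

Orientations are given as a unit quaternion [x, y, z, w].
In Python, from rig import get_obs, vision, sign_off, bot gives the robot as it stands. The module is installed in compiled form; this text tells all that it offers.
- The arm moves only by the tool step_arm, never from a script. Its argument "motion" is a list of rows, each an object with "travel": the shift along the world's x, y, z in cm, a list of three; "angular": the turn, a rotation vector about the world's x, y, z in rad, a list of three; "grip": the opening, from 0 (shut) to 1 (fully open). In form: [{"travel": [x, y, z], "angular": [wx, wy, wz], "grip": grip}, ...]. A call has 1 to 12 rows; each row is the pose to reach, as a shift and turn from the pose commanded when the call began; what a row does not reach only later rows make up. A row lasts 1/12 s, in which the tool goes at most 41.7 mm and 7.16 degrees, less where a joint would pass 70% of its speed; a pose out of reach is approached as far as the arm can. A call with a gripper value outside its range is refused whole. The fingers move at their own pace and stop on an object; the grip force is fixed at half the most. Time passes only in rows, so rows that repeat a pose let the fingers close. It gives the time, the measured TCP pose, the force, the opening and the grip force at its end, in the units of the state.
- get_obs(): the state, without advancing time (a new reading comes with each control period).
- vision.read_camera(name): name is "side" or "top"; returns (picture, depth): 384x512x3 uint8, red, green, blue; 384x512 float32, mm along the optical axis (not along the pixel's ray), 0 where there is no reading.
- vision.camera_model(name): a dict with "fx", "fy", "cx", "cy" (pixels), "R" (3x3) and "t" (3): a world point X has camera coordinates R X + t. Camera axes: x right, y down, z forward; pixel columns grow to the right and rows downward; lengths in mm; the calibration is good to about 2 mm. A picture is of the moment at which its call begins. camera_model takes no time and is no camera call.
- sign_off(): hands the job in; it is judged then, once.
The state is a dict: "time": time; "joint_pos": joint angles; "qd": joint speeds; "joint_torque": joint torques, N m; "tcp_pos": TCP position; "tcp_rot": TCP orientation; "ft_force": force on the tool from outside, world axes, zero at the start; "wrist_torque": the same for the moment, N m; "opening": finger opening in mm; "grip_force": force on a finger pad.
Only numpy, scipy, OpenCV 4.12 (cv2) and the standard library are available. Lean on these libraries where they do the work, as an engineer would, in place of code of your own. Each camera call takes 0.05 s, during which the arm holds its last target. There are 200 camera calls.

## Working session

There is one attempt and no reset: what is moved stays moved. The work goes in short steps, Python scripts to look and compute and a tool call to move; the robot and the scene stay as the last step left them, time stands still between calls to the robot, and variables do not carry over. Pictures are saved under pics/ and viewed, at most 10 in all, crops included, and the job is handed in when it is done.

Besides the shell and the picture viewer there is one more tool, called after ">>>" by a JSON object that holds its "method" and its "body". step_arm: Moves the arm, as the interface text tells. Its arguments: {"type":"object","properties":{"motion":{"type":"array"}},"required":["motion"]}

```bash
mkdir -p pics; python3 - <<'E'
from rig import get_obs,vision,bot
import cv2,numpy as np
o=get_obs();print(o)
for n in("top","side"):
    p,d=vision.read_camera(n);cv2.imwrite(f"pics/{n}0.png",p[:,:,::-1]);np.save(f"pics/{n}0.npy",d);m=vision.camera_model(n);print(n,m)
E
```

```text
{'time': 0.0, 'joint_pos': array([ 1.31652132,  0.50833386, -0.23752234,  1.50113376,  0.12571865,
        1.14886014, -0.15478919]), 'qd': array([ 5.40499196e-05, -3.04378584e-04,  2.39549812e-04,  9.83369373e-04,
       -2.37352831e-04, -9.50411084e-04,  2.68316446e-04]), 'joint_torque': array([ 9.29651901e-05, -6.20595646e+01, -2.18668565e+00, -2.49654901e+01,
        1.26300831e-02,  1.18755686e-02,  2.45374622e-05]), 'tcp_pos': array([ 219.79695774, -584.57485671,  241.43170166]), 'tcp_rot': array([ 9.83860435e-01,  1.78935416e-01, -1.78615588e-04, -8.53456875e-04]), 'ft_force': array([ 0.50010201, -0.07281835, -0.55658539]), 'wrist_torque': array([ 0.02661914,  0.0465789 , -0.01784028]), 'grip_force': 0.0, 'opening': 85.46269915825371}
top {'fx': 436.6919362968853, 'fy': 436.6919362968853, 'cx': 248.48751792699585, 'cy': 193.85094574037007, 'R': array([[ 0.01297203, -0.99976124,  0.01758384],
       [-0.98931604, -0.01538628, -0.14497252],
       [ 0.14520846, -0.01551539, -0.98927942]]), 't': array([ -49.72176694,  545.41502709, 1029.01863592])}
side {'fx': 416.36449602848955, 'fy': 416.36449602848955, 'cx': 252.0181018419618, 'cy': 196.8190704006788, 'R': array([[ 0.99859124,  0.05291914,  0.00388496],
       [ 0.0282422 , -0.46809373, -0.8832274 ],
       [-0.04492111,  0.88209287, -0.46892885]]), 't': array([-557.57176303,   38.50894737, 1315.84867084])}
```

View pics/top0.png

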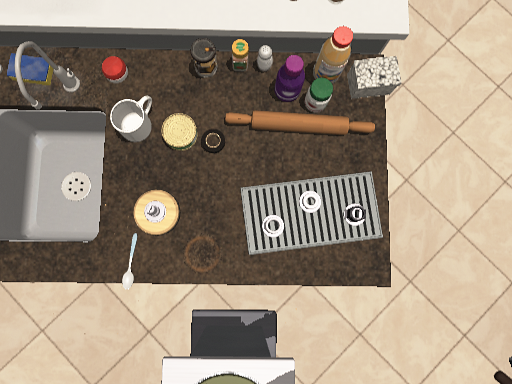

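View pics/side0.png

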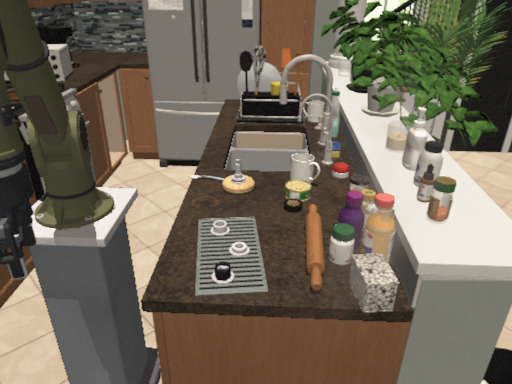

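```bash
cat > h.py <<'E'
import numpy as np,cv2
from rig import vision
def cloud(n,d):
    m=vision.camera_model(n);v,u=np.mgrid[:384,:512]
    c=np.stack([(u-m["cx"])/m["fx"]*d,(v-m["cy"])/m["fy"]*d,d],-1)
    return (c-m["t"])@m["R"]
def px(n,X):
    m=vision.camera_model(n);c=m["R"]@np.array(X)+m["t"];return m["fx"]*c[0]/c[2]+m["cx"],m["fy"]*c[1]/c[2]+m["cy"]
def ray(n,u,v,z):
    m=vision.camera_model(n);d=m["R"].T@np.array([(u-m["cx"])/m["fx"],(v-m["cy"])/m["fy"],1]);o=-m["R"].T@m["t"]
    return o+d*(z-o[2])/d[2]
E
python3 - <<'E'
from h import *
p=cv2.imread("pics/top0.png");d=np.load("pics/top0.npy");P=cloud("top",d)
s=cloud("side",np.load("pics/side0.npy"))
for nm,u,v in(("A",273,226),("B",311,201),("C",355,214),("stand",156,212)):
    c=ray("top",u,v,15 if nm!="stand" else 80)
    for n,Q in(("top",P),("side",s)):
        q=Q[np.hypot(Q[...,0]-c[0],Q[...,1]-c[1])<(45 if nm!="stand" else 70)]
        h,_=np.histogram(q[:,2],np.arange(-4,116,4));print(nm,n,c.round(),h)
        for lo in([7,12,24] if nm!="stand" else [20,34,60,95]):
            k=q[(q[:,2]>lo)&(q[:,2]<lo+(200))]
            if len(k)>5: print("  >",lo,len(k),((k.max(0)+k.min(0))/2).round(1),(k.max(0)-k.min(0)).round(1),k.mean(0).round(1))
a=cv2.resize(p[165:260,105:205],None,fx=4,fy=4,interpolation=cv2.INTER_CUBIC)
b=cv2.resize(p[165:260,240:385],None,fx=4,fy=4,interpolation=cv2.INTER_CUBIC)
S=cv2.imread("pics/side0.png")
e=cv2.resize(S[145:200,215:265],None,fx=3.9,fy=3.9,interpolation=cv2.INTER_CUBIC)
o=np.zeros((600,780,3),np.uint8)
b=cv2.resize(b,(570,373));o[:190*1+190,:200*2]=cv2.resize(a,(400,380));o[:e.shape[0],410:410+e.shape[1]]=e
o[385:,:]=0
bb=cv2.resize(p[178:248,255:380],(375,210),interpolation=cv2.INTER_CUBIC);o[385:595,:375]=bb
cc=cv2.resize(S[215:290,190:265],(360,360),interpolation=cv2.INTER_CUBIC);o[230:590,410:770]=cc
cv2.imwrite("pics/crop0.png",o)
E
```

```text
A top [ 470. -104.   15.] [ 21 265 521  89   2   5   5  48  52   4   0   0   0   0   0   0   0   0
   0   0   0   0   0   0   0   0   0   0   0]
  > 7 290 [ 471.  -103.4   20. ] [80.2 87.3 25.9] [ 472.1 -104.    15.9]
  > 12 116 [ 472.9 -102.6   22.5] [37.3 41.  20.9] [ 472.6 -103.7   27.3]
  > 24 104 [ 472.9 -104.5   28.6] [37.3 37.2  8.6] [ 472.6 -104.4   28.2]
A side [ 470. -104.   15.] [  0  42 214  42  24  24  27  37  31   0   0   0   0   0   0   0   0   0
   0   0   0   0   0   0   0   0   0   0   0]
  > 7 220 [ 469.7 -111.1   19.4] [82.8 65.5 24.8] [ 471.5 -110.6   17.6]
  > 12 143 [ 473.  -105.8   22.1] [37.2 39.4 19.4] [ 472.3 -107.8   22.6]
  > 24 68 [ 472.4 -104.7   28. ] [35.9 37.1  7.7] [ 472.5 -105.7   27.7]
B top [ 534. -199.   15.] [ 13 246 480  93  13  79  54   1   0   0   0   0   0   0   0   0   0   0
   0   0   0   0   0   0   0   0   0   0   0]
  > 7 319 [ 532.8 -200.5   15.8] [86.8 86.2 17.6] [ 535.  -196.5   13.4]
  > 12 147 [ 534.8 -197.5   18.4] [38.6 38.8 12.5] [ 534.8 -196.9   19.2]
B side [ 534. -199.   15.] [  0  62 286  55  29  61  23   0   0   0   0   0 
[... 1089 characters left out ...]
5   0]
  > 20 1519 [501.6 185.7  63.9] [107.  108.6  87.6] [500.4 185.   32. ]
  > 34 324 [501.7 186.9  71. ] [46.6 48.3 73.3] [500.2 184.   54.6]
  > 60 84 [501.2 186.7  84.8] [18.2 19.7 45.8] [500.6 184.1  90.4]
  > 95 29 [501.7 186.9 103.1] [16.4 11.6  9.1] [502.  186.5 104.1]
stand side [494. 174.  80.] [ 50 167  46  29  33  41  50 154  92   8  11  39   6   9  12   5   8   5
  10   4   6   7   9   8   5   3   5   6   0]
  > 20 462 [501.4 179.3  63.2] [108.2  99.1  86.3] [503.  172.4  39.2]
  > 34 159 [501.4 186.8  70.5] [45.8 44.8 71.7] [502.  180.5  63. ]
  > 60 76 [502.  182.2  83.2] [17.7 20.7 46.3] [502.4 181.8  82.6]
  > 95 15 [501.8 186.1 100.9] [17.3 13.  10.8] [502.2 185.9 102.2]
```

View pics/crop0.png

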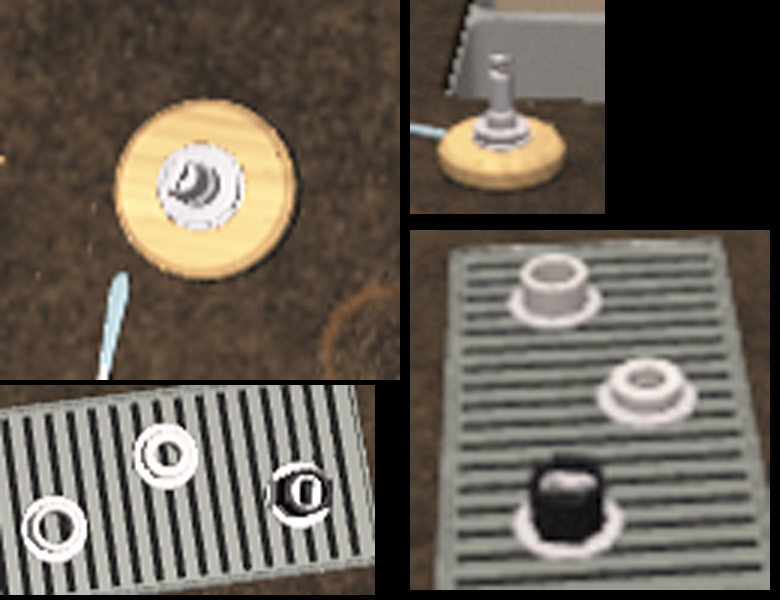

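```bash
python3 - <<'E'
from h import *
from rig import bot
print([a for a in dir(bot) if a[0]!='_'],bot.tips_ahead)
A={k:[] for k in("T","cap")};im=[]
for i in range(8):
  for n in("top","side"):
    p,d=vision.read_camera(n);Q=cloud(n,d)
    if n=="top": im.append(p.astype(float))
    q=Q[(np.hypot(Q[...,0]-501.7,Q[...,1]-186.5)<16)&(Q[...,2]>98)];A["T"].append((n,q))
    q=Q[(np.hypot(Q[...,0]-504.5,Q[...,1]+309)<30)&(Q[...,2]>31)];A["cap"].append((n,q))
for k in A:
  for n in("top","side"):
    q=np.vstack([x for m,x in A[k] if m==n]);c=q.mean(0);w,V=np.linalg.eigh(np.cov(q[:,:2].T))
    print(k,n,len(q),c.round(1),"mid",((q.max(0)+q.min(0))/2).round(1),np.sqrt(w).round(1),"dir",np.arctan2(V[1,1],V[0,1]).round(2))
m=np.mean(im,0).astype(np.uint8)[:,:,::-1]
o=np.hstack([cv2.resize(m[195:230,137:172],(400,400),interpolation=cv2.INTER_CUBIC),cv2.resize(m[197:232,338:373],(400,400),interpolation=cv2.INTER_CUBIC)])
cv2.imwrite("pics/crop1.png",o)
print(px("top",[501.7,186.5,104]),px("top",[504.5,-309,35]))
E
```

```text
['Unreachable', 'tips_ahead'] 11.0
T top 231 [501.9 186.5 104.1] mid [501.6 186.7 104. ] [2.2 5.3] dir 2.71
T side 108 [502.3 184.9 103.2] mid [502.2 184.2 102.7] [3.2 5.3] dir 2.9
cap top 991 [ 504.3 -309.7   35. ] mid [ 504.7 -309.1   36.4] [11.2 13. ] dir 1.56
cap side 869 [ 503.7 -311.9   34.7] mid [ 503.7 -310.6   35. ] [10.7 13.8] dir 1.65
(np.float64(148.60097672700215), np.float64(207.4978494912049)) (np.float64(356.94906835200595), np.float64(212.57586090193598))
```

View pics/crop1.png

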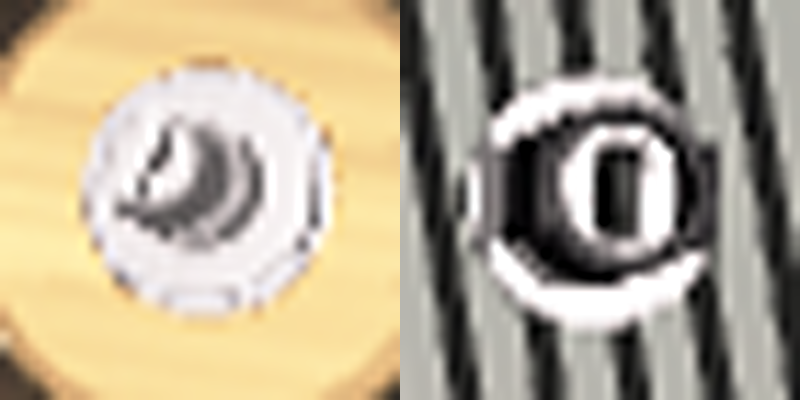

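```bash
python3 - <<'E'
from h import *
np.set_printoptions(linewidth=200)
D=[];I=[]
for i in range(6):
    p,d=vision.read_camera("top");D.append(d);I.append(p.mean(2))
d=np.median(D,0);P=cloud("top",d);g=np.mean(I,0)
print(P[200:228,344:369,2].round().astype(int));print(g[203:222,344:369].astype(int))
print("T");print(P[198:216,140:160,2].round().astype(int));print(g[198:216,140:160].astype(int))
q=P[198:216,140:160].reshape(-1,3);q=q[q[:,2]>99];c=cv2.minAreaRect(q[:,:2].astype(np.float32));print(len(q),c)
print(P[205,148],P[212,148])
E
```

```text
[[ 4  5  5  5  2  6  5  4  6  6  6  4  4  4  4  4  5  4  6  5  6  5  4  5  5]
 [ 4  4  4  5  5  4  4  5  4  4  5  5  5  5  4  7  5  4  4  3  4  5  3  5  6]
 [ 5  5  5  4  5  5  6  3  3  5  3  4  6  4  5  4  6  6  6  6  4  3  5  5  4]
 [ 3  6  4  3  4  5  4  3  8  8  6  7  5  3  4  4  3  2  3  5  3  4  5  6  4]
 [ 3  6  5  7  5  5  7  8  8  6  8  7  7  7  7  6  5  6  5  4  5  3  4  4  3]
 [ 3  5  5  4  7  8  8  8  8  7  8  7 34 35 36  8  7  5  5  4  3  5  5  5  6]
 [ 3  5  4  8  8  8  9  6  7 31 35 34 38 35 36 37 37 34  5  7  4  5  6  6  5]
 [ 3  4  6  8  6  8  7 17 35 34 34 36 35 35 35 35 34 37 34  4  3  4  5  4  4]
 [ 5  6  7  8  7 30 36 35 34 34 34 28 29 30 29 27 33 36 34 36  4  4  4  4  7]
 [ 4  7 10  9 19 32 35 34 36 30 30 20 16 22 21 29 31 30 34 35 35 36  6  5  4]
 [ 7  9 10  9 20 30 35 36 35 30 28  5  4  9 16 29 30 29 34 34 37 36  4  5  6]
 [10  6  7 10 22 31 38 35 28 25 27  3  4  5  9 26 28 29 30 37 37 35  4  5  2]
 [ 6  7  8 12 22 32 34 36 27 29 27  4  5  5  6 25 27 27 27 35 36 37  6  5  6]
 [ 8  7  8 11 23 32 37 37 26 27 27  7  5  5  3 27 27 27 28 34 33 35  2  4  5]
 [ 8  8 
[... 5521 characters left out ...]
7 183 158 112]
 [208 208 208 208 229 217 233 241 248 157 224 242 244 230 104 100  98 175 172  86]
 [212 212 210 208 216 227 238 233 255  94 253 239 232 161  96 100  98 199 178  81]
 [216 217 216 217 181 238 239 180 196 147 215 184 152  97  96  97 134 207 141 104]
 [215 215 217 218 160 237 241 117 101 126 123 107  86  91  91 130 186 168  96 184]
 [215 213 214 213 198 238 239 217 221  97  87  93 108  94 171 184 166 107 132 239]
 [219 218 217 217 218 205 238 239 242 220 192  85 172 159 159 182 102 136 227 244]]
29 ((502.29254150390625, 186.8365478515625), (7.282954216003418, 18.201980590820312), 65.36318969726562)
[507.57198749 188.42149025 102.64472093] [492.78649212 190.38643906  89.99435548]
```

>>> {"method": "step_arm", "body": {"motion": [{"travel": [5,9.6,-2],"angular": [0,0,-0.1],"grip": 0.76},{"travel": [10,19.2,-5],"angular": [0,0,-0.2],"grip": 0.76},{"travel": [15,28.8,-8],"angular": [0,0,-0.3],"grip": 0.76},{"travel": [20,38.4,-11],"angular": [0,0,-0.36],"grip": 0.76},{"travel": [25.3,48,-14],"angular": [0,0,-0.36],"grip": 0.76},{"travel": [25.3,48,-14],"angular": [0,0,-0.36],"grip": 0.76},{"travel": [25.3,48,-14],"angular": [0,0,-0.36],"grip": 0.76},{"travel": [25.3,48,-14],"angular": [0,0,-0.36],"grip": 0.76},{"travel": [25.3,48,-14],"angular": [0,0,-0.36],"grip": 0.76},{"travel": [25.3,48,-14],"angular": [0,0,-0.36],"grip": 0.76},{"travel": [25.3,48,-14],"angular": [0,0,-0.36],"grip": 0.76},{"travel": [25.3,48,-14],"angular": [0,0,-0.36],"grip": 0.76}]}}

```text
time: 2.2
tcp_pos: [446.5, -155.0, 117.7]
tcp_rot: [1.0, -0.0, 0.0, 0.0]
ft_force: [0.3, -0.5, -0.2]
opening: 65.0
grip_force: 0.0
```

>>> {"method": "step_arm", "body": {"motion": [{"travel": [2.6,5.0,-1.8],"angular": [0,0,0],"grip": 0.76},{"travel": [2.6,5.0,-5.0],"angular": [0,0,0],"grip": 0.76},{"travel": [2.6,5.0,-5.0],"angular": [0,0,0],"grip": 0.76},{"travel": [2.6,5.0,-5.0],"angular": [0,0,0],"grip": 0.76},{"travel": [2.6,5.0,-5.0],"angular": [0,0,0],"grip": 0.76}]}}

```text
time: 2.62
tcp_pos: [471.5, -107.3, 68.1]
tcp_rot: [1.0, -0.0, -0.0, 0.0]
ft_force: [-0.7, -0.2, -0.3]
opening: 65.1
grip_force: 0.0
```

>>> {"method": "step_arm", "body": {"motion": [{"travel": [0.1,0.2,-1.5],"angular": [0,0,0],"grip": 0.76},{"travel": [0.1,0.2,-3],"angular": [0,0,0],"grip": 0.76},{"travel": [0.1,0.2,-4],"angular": [0,0,0],"grip": 0.76},{"travel": [0.1,0.2,-4.4],"angular": [0,0,0],"grip": 0.76},{"travel": [0.1,0.2,-4.6],"angular": [0,0,0],"grip": 0.76},{"travel": [0.1,0.2,-4.6],"angular": [0,0,0],"grip": 0.76}]}}

```text
time: 3.12
tcp_pos: [472.9, -105.7, 22.7]
tcp_rot: [1.0, -0.001, 0.001, 0.0]
ft_force: [-0.3, 0.1, 0.2]
opening: 64.7
grip_force: 0.0
```

```bash
python3 - <<'E'
from h import *
p,d=vision.read_camera("side");cv2.imwrite("pics/s1.png",cv2.resize(p[190:280,180:280,::-1],(800,600),interpolation=cv2.INTER_CUBIC))
from rig import get_obs
o=get_obs();print(o["tcp_pos"],o["ft_force"],px("side",[472.7,-104.7,15]))
E
```

```text
[ 472.98213229 -105.47152793   22.79435967] [-0.00341592 -0.09637136  0.46907489] (np.float64(220.31068219148378), np.float64(227.3420770679035))
```

View pics/s1.png

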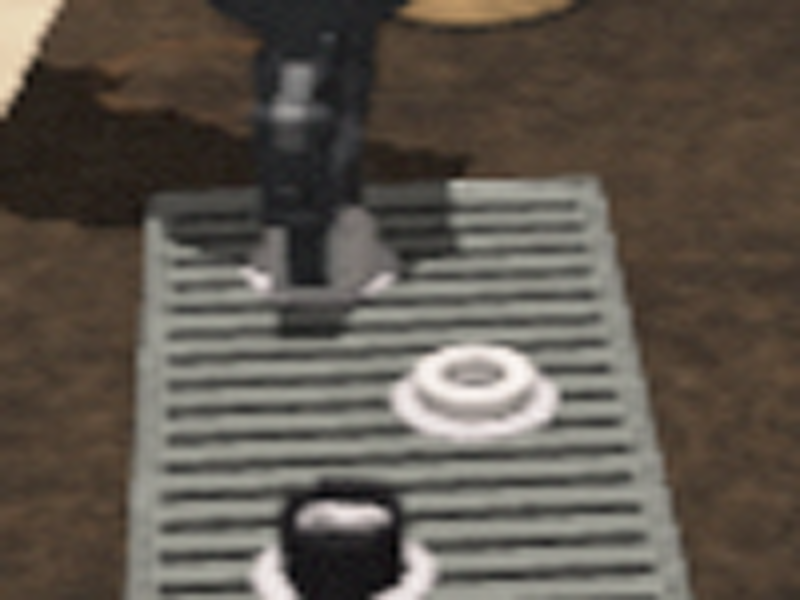

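The side view shows the finger (around crop x=320) in line with the wide wheel's disc (240–400). That is centred, so I close.

>>> {"method": "step_arm", "body": {"motion": [{"travel": [0,0,0],"angular": [0,0,0],"grip": 0.3},{"travel": [0,0,0],"angular": [0,0,0],"grip": 0.3},{"travel": [0,0,0],"angular": [0,0,0],"grip": 0.3},{"travel": [0,0,0],"angular": [0,0,0],"grip": 0.3},{"travel": [0,0,0],"angular": [0,0,0],"grip": 0.3},{"travel": [0,0,0.5],"angular": [0,0,0],"grip": 0.3},{"travel": [0,0,2.5],"angular": [0,0,0],"grip": 0.3}]}}

```text
time: 3.75
tcp_pos: [471.3, -104.3, 45.7]
tcp_rot: [1.0, 0.0, -0.002, -0.0]
ft_force: [-0.3, 0.3, -2.0]
opening: 37.9
grip_force: 60.6
```

>>> {"method": "step_arm", "body": {"motion": [{"travel": [0,0,3],"angular": [0,0,0],"grip": 0.3},{"travel": [0,0.5,6],"angular": [0,0,0],"grip": 0.3},{"travel": [0.3,2.5,8.5],"angular": [0,0,0],"grip": 0.3},{"travel": [0.6,6,9.5],"angular": [0,0,0],"grip": 0.3},{"travel": [1,10,9.5],"angular": [0,0,0],"grip": 0.3},{"travel": [1.5,14,9.5],"angular": [0,0,0],"grip": 0.3},{"travel": [2,18,9.5],"angular": [0,0,0],"grip": 0.3},{"travel": [2.5,22,9.5],"angular": [0,0,0],"grip": 0.3},{"travel": [2.9,25.5,9.5],"angular": [0,0,0],"grip": 0.3},{"travel": [3,28,9.5],"angular": [0,0,0],"grip": 0.3},{"travel": [3,29.1,9.5],"angular": [0,0,0],"grip": 0.3},{"travel": [3,29.1,9.5],"angular": [0,0,0],"grip": 0.3}]}}

```text
time: 4.75
tcp_pos: [501.9, 189.8, 142.0]
tcp_rot: [1.0, 0.002, -0.0, -0.001]
ft_force: [-0.9, -0.2, -0.9]
opening: 38.0
grip_force: 60.6
```

```bash
cat > look.py <<'E'
from h import *
import sys
from rig import get_obs
p,d=vision.read_camera("side")
u,v=map(int,px("side",[502,187,85]));cv2.imwrite(sys.argv[1],cv2.resize(p[v-38:v+37,u-50:u+50,::-1],(800,600),interpolation=cv2.INTER_CUBIC))
o=get_obs();print(o["tcp_pos"].round(2),o["ft_force"].round(1),o["tcp_rot"].round(4),o["joint_pos"].round(2))
E
python3 look.py pics/s2.png
```

```text
[502.14 186.94 141.84] [-0.6 -0.9 -2. ] [ 1.0e+00  1.1e-03 -3.0e-04  1.0e-04] [-0.25  0.48 -0.22  1.87  0.14  0.8  -2.11]
```

View pics/s2.png

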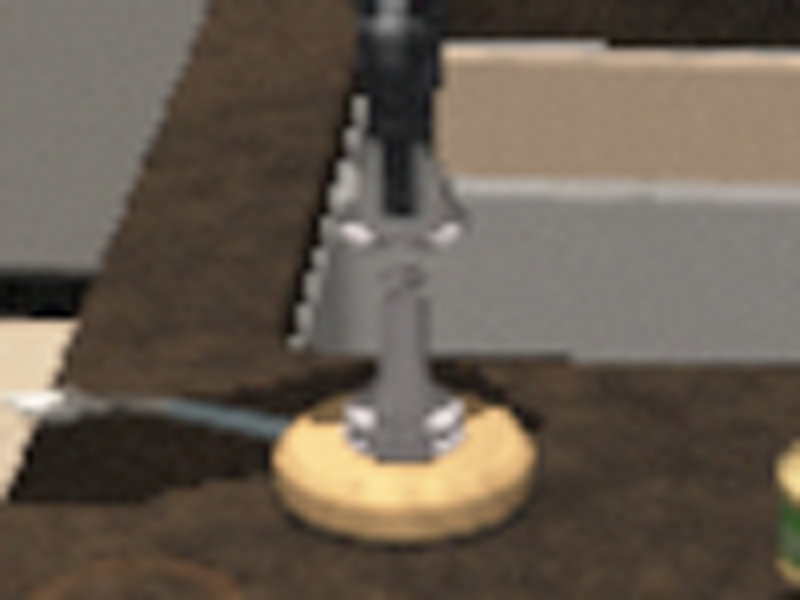

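>>> {"method": "step_arm", "body": {"motion": [{"travel": [0,0,-1],"angular": [0,0,0],"grip": 0.3},{"travel": [0,0,-2],"angular": [0,0,0],"grip": 0.3},{"travel": [0,0,-3.2],"angular": [0,0,0],"grip": 0.3},{"travel": [0,0,-4.4],"angular": [0,0,0],"grip": 0.3},{"travel": [0,0,-5.6],"angular": [0,0,0],"grip": 0.3},{"travel": [0,0,-6.4],"angular": [0,0,0],"grip": 0.3},{"travel": [0,0,-6.6],"angular": [0,0,0],"grip": 0.3},{"travel": [0,0,-6.6],"angular": [0,0,0],"grip": 0.3}]}}

```text
time: 5.47
tcp_pos: [502.2, 185.2, 74.9]
tcp_rot: [1.0, -0.001, -0.001, 0.0]
ft_force: [-0.3, -0.8, -1.1]
opening: 37.8
grip_force: 60.6
```

>>> {"method": "step_arm", "body": {"motion": [{"travel": [0,0,-0.4],"angular": [0,0,0],"grip": 0.3},{"travel": [0,0,-0.6],"angular": [0,0,0],"grip": 0.3},{"travel": [0,0,-0.8],"angular": [0,0,0],"grip": 0.3},{"travel": [0,0,-0.8],"angular": [0,0,0],"grip": 0.3}]}}

```text
time: 5.8
tcp_pos: [502.6, 186.4, 67.8]
tcp_rot: [1.0, -0.0, 0.0, -0.0]
ft_force: [-0.1, -0.0, -1.5]
opening: 37.9
grip_force: 60.6
```

>>> {"method": "step_arm", "body": {"motion": [{"travel": [0,0,-0.4],"angular": [0,0,0],"grip": 0.3},{"travel": [0,0,-0.6],"angular": [0,0,0],"grip": 0.3},{"travel": [0,0,-0.75],"angular": [0,0,0],"grip": 0.3},{"travel": [0,0,-0.75],"angular": [0,0,0],"grip": 0.3}]}}

```text
time: 6.13
tcp_pos: [502.5, 186.3, 60.0]
tcp_rot: [1.0, -0.0, -0.0, 0.0]
ft_force: [-0.9, 0.7, -2.2]
opening: 37.7
grip_force: 60.6
```

>>> {"method": "step_arm", "body": {"motion": [{"travel": [0,0,0],"angular": [0,0,0],"grip": 0.55},{"travel": [0,0,0],"angular": [0,0,0],"grip": 0.76},{"travel": [0,0,0],"angular": [0,0,0],"grip": 0.76},{"travel": [0,0,1.5],"angular": [0,0,0],"grip": 0.76},{"travel": [0,0,4],"angular": [0,0,0],"grip": 0.76},{"travel": [0,0,7.5],"angular": [0,0,0],"grip": 0.76},{"travel": [0,-3,9],"angular": [0,0,0],"grip": 0.76},{"travel": [0.5,-7,9],"angular": [0,0,0],"grip": 0.76},{"travel": [1,-11,9],"angular": [0,0,0],"grip": 0.76},{"travel": [1.5,-15,9],"angular": [0,0,0],"grip": 0.76},{"travel": [2,-19,8],"angular": [0,0,0],"grip": 0.76},{"travel": [2.5,-23,6],"angular": [0,0,0],"grip": 0.76}]}}

```text
time: 7.13
tcp_pos: [528.8, -43.2, 123.7]
tcp_rot: [1.0, -0.0, 0.003, 0.0]
ft_force: [2.1, 0.3, 1.0]
opening: 64.9
grip_force: 0.0
```

```bash
python3 - <<'E'
from h import *
from rig import get_obs
print(get_obs()["tcp_pos"])
for n in("top","side"):
    p,d=vision.read_camera(n);Q=cloud(n,d)
    for c,z,Z in(((502,187),60,68),((502,187),38,48),((502,187),98,110),((534.5,-198.5),15,25),((504,-309),30,40)):
        q=Q[(np.hypot(Q[...,0]-c[0],Q[...,1]-c[1])<32)&(Q[...,2]>z)&(Q[...,2]<Z)]
        if len(q)>3:print(n,c,z,len(q),((q.max(0)+q.min(0))/2).round(1),np.ptp(q,0).round(1),np.median(q[:,2]))
print(get_obs()["tcp_pos"])
E
```

```text
[528.82844556 -43.16296406 123.71533122]
top (502, 187) 60 108 [502.9 186.8  64.2] [38.8 38.3  7.6] 63.83538601654799
top (502, 187) 38 176 [502.8 186.2  43.5] [53.8 53.5  8.9] 43.31247875583932
top (502, 187) 98 29 [501.6 186.9 103.1] [16.6 12.2  8.2] 103.38428720463368
top (534.5, -198.5) 15 141 [ 534.9 -197.4   19.5] [38.2 38.5  8.9] 19.350395270299167
top (504, -309) 30 135 [ 504.9 -309.2   34.7] [37.4 40.2  9.4] 34.799364140899826
side (502, 187) 38 14 [501.7 184.   43. ] [52.6 35.5  7.1] 43.83298824400799
side (534.5, -198.5) 15 92 [ 534.  -199.7   18.9] [38.2 38.   7.5] 19.28858758072063
side (504, -309) 30 118 [ 503.9 -310.2   34.4] [36.4 43.6  8.5] 34.61598579591188
[526.12770856 -48.8390591  119.91086871]
```

>>> {"method": "step_arm", "body": {"motion": [{"travel": [0.3,-4,-1],"angular": [0,0,0],"grip": 0.76},{"travel": [0.5,-8,-3],"angular": [0,0,0],"grip": 0.76},{"travel": [0.7,-12,-5],"angular": [0,0,0],"grip": 0.76},{"travel": [0.75,-15,-6.5],"angular": [0,0,0],"grip": 0.76},{"travel": [0.75,-15.4,-7],"angular": [0,0,0],"grip": 0.76},{"travel": [0.75,-15.4,-7],"angular": [0,0,0],"grip": 0.76},{"travel": [0.75,-15.4,-7],"angular": [0,0,0],"grip": 0.76},{"travel": [0.75,-15.4,-7],"angular": [0,0,0],"grip": 0.76}]}}

```text
time: 7.9
tcp_pos: [535.5, -192.7, 52.6]
tcp_rot: [1.0, 0.001, 0.001, -0.0]
ft_force: [-0.7, 0.1, 0.1]
opening: 65.1
grip_force: 0.0
```

>>> {"method": "step_arm", "body": {"motion": [{"travel": [-0.1,-0.5,-0.8],"angular": [0,0,0],"grip": 0.76},{"travel": [-0.1,-0.5,-1.8],"angular": [0,0,0],"grip": 0.76},{"travel": [-0.1,-0.5,-2.6],"angular": [0,0,0],"grip": 0.76},{"travel": [-0.1,-0.5,-3.0],"angular": [0,0,0],"grip": 0.76},{"travel": [-0.1,-0.5,-3.0],"angular": [0,0,0],"grip": 0.76}]}}

```text
time: 8.32
tcp_pos: [533.1, -198.9, 20.5]
tcp_rot: [1.0, 0.0, -0.001, -0.0]
ft_force: [0.7, 0.1, -0.7]
opening: 65.1
grip_force: 0.0
```

>>> {"method": "step_arm", "body": {"motion": [{"travel": [0,0,-0.1],"angular": [0,0,0],"grip": 0.76},{"travel": [0,0,-0.2],"angular": [0,0,0],"grip": 0.76},{"travel": [0,0,-0.2],"angular": [0,0,0],"grip": 0.76}]}}

```text
time: 8.57
tcp_pos: [533.9, -199.6, 19.9]
tcp_rot: [1.0, -0.0, 0.0, -0.0]
ft_force: [0.0, -1.3, -0.5]
opening: 64.9
grip_force: 0.0
```

>>> {"method": "step_arm", "body": {"motion": [{"travel": [0.07,0.1,-0.1],"angular": [0,0,0],"grip": 0.76},{"travel": [0.07,0.1,-0.1],"angular": [0,0,0],"grip": 0.3},{"travel": [0.07,0.1,-0.1],"angular": [0,0,0],"grip": 0.3},{"travel": [0.07,0.1,-0.1],"angular": [0,0,0],"grip": 0.3},{"travel": [0.07,0.1,-0.1],"angular": [0,0,0],"grip": 0.3},{"travel": [0.07,0.1,-0.1],"angular": [0,0,0],"grip": 0.3}]}}

```text
time: 9.07
tcp_pos: [534.7, -198.7, 19.5]
tcp_rot: [1.0, -0.0, 0.0, 0.0]
ft_force: [-0.3, 0.6, 5.6]
opening: 36.8
grip_force: 59.8
```

```bash
python3 -c "
from rig import get_obs
o=get_obs();print(o['tcp_pos'],o['opening'],o['ft_force'])"
```

```text
[ 534.6605062  -198.65775798   19.51111968] 36.8239556812504 [-0.3355236   0.6028298   5.56464173]
```

>>> {"method": "step_arm", "body": {"motion": [{"travel": [0,0,2],"angular": [0,0,0],"grip": 0.3},{"travel": [0,0,5],"angular": [0,0,0],"grip": 0.3},{"travel": [-0.3,2,8.5],"angular": [0,0,0],"grip": 0.3},{"travel": [-0.6,6,11],"angular": [0,0,0],"grip": 0.3},{"travel": [-0.9,10,11.5],"angular": [0,0,0],"grip": 0.3},{"travel": [-1.2,14,11.5],"angular": [0,0,0],"grip": 0.3},{"travel": [-1.5,18,11.5],"angular": [0,0,0],"grip": 0.3},{"travel": [-1.9,22,11.5],"angular": [0,0,0],"grip": 0.3},{"travel": [-2.3,26,11.5],"angular": [0,0,0],"grip": 0.3},{"travel": [-2.7,30,11.5],"angular": [0,0,0],"grip": 0.3},{"travel": [-3.0,34,11.5],"angular": [0,0,0],"grip": 0.3},{"travel": [-3.2,37,11.5],"angular": [0,0,0],"grip": 0.3}]}}

```text
time: 10.07
tcp_pos: [501.5, 175.3, 134.1]
tcp_rot: [1.0, 0.001, 0.0, -0.001]
ft_force: [0.3, -0.0, -0.7]
opening: 36.6
grip_force: 60.6
```

>>> {"method": "step_arm", "body": {"motion": [{"travel": [-0.05,1.3,0],"angular": [0,0,0],"grip": 0.3},{"travel": [-0.05,1.5,0],"angular": [0,0,0],"grip": 0.3},{"travel": [-0.05,1.5,0],"angular": [0,0,0],"grip": 0.3},{"travel": [-0.05,1.5,0],"angular": [0,0,0],"grip": 0.3},{"travel": [-0.05,1.5,0],"angular": [0,0,0],"grip": 0.3},{"travel": [-0.05,1.5,0],"angular": [0,0,0],"grip": 0.3}]}}

```text
time: 10.57
tcp_pos: [502.4, 184.4, 133.8]
tcp_rot: [1.0, -0.002, -0.0, 0.0]
ft_force: [0.4, -0.2, -0.9]
opening: 37.2
grip_force: 60.6
```

```bash
python3 look.py pics/s3.png; python3 - <<'E'
from h import *
p,d=vision.read_camera("side");Q=cloud("side",d)
for a,b in((98,116),(119,140),(116,126)):
    q=Q[(np.hypot(Q[...,0]-502,Q[...,1]-187)<32)&(Q[...,2]>a)&(Q[...,2]<b)];print(a,b,len(q),((q.max(0)+q.min(0))/2).round(1),np.ptp(q,0).round(1))
E
```

```text
[502.33 184.7  133.87] [ 0.1  0.4 -1.1] [ 1.0e+00 -1.3e-03  0.0e+00  3.0e-04] [-0.25  0.49 -0.22  1.88  0.15  0.78 -2.12]
98 116 14 [502.3 184.5 102.3] [17.4 10.   8.4]
119 140 91 [502.8 181.3 129.7] [51.1 52.  20.1]
116 126 46 [502.8 178.9 122.2] [51.1 41.2  7.6]
```

View pics/s3.png

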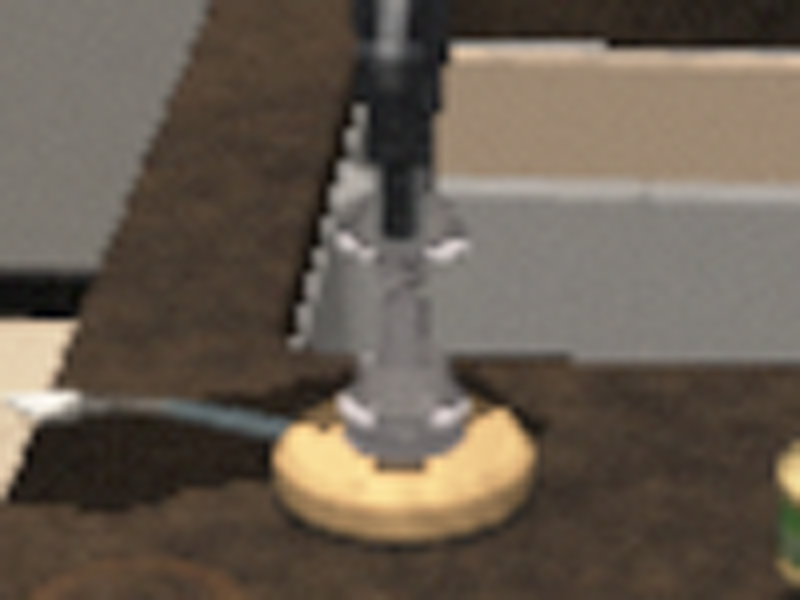

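>>> {"method": "step_arm", "body": {"motion": [{"travel": [0,0.2,-0.3],"angular": [0,0,0],"grip": 0.3},{"travel": [0,0.2,-0.8],"angular": [0,0,0],"grip": 0.3},{"travel": [0,0.2,-1.2],"angular": [0,0,0],"grip": 0.3},{"travel": [0,0.2,-1.5],"angular": [0,0,0],"grip": 0.3},{"travel": [0,0.2,-1.8],"angular": [0,0,0],"grip": 0.3},{"travel": [0,0.2,-2.0],"angular": [0,0,0],"grip": 0.3},{"travel": [0,0.2,-2.0],"angular": [0,0,0],"grip": 0.3}]}}

```text
time: 11.25
tcp_pos: [501.6, 188.3, 113.2]
tcp_rot: [1.0, -0.0, -0.001, 0.0]
ft_force: [0.3, 0.0, -0.9]
opening: 36.6
grip_force: 60.6
```

>>> {"method": "step_arm", "body": {"motion": [{"travel": [0.03,-0.07,0],"angular": [0,0,0],"grip": 0.3},{"travel": [0.03,-0.07,0],"angular": [0,0,0],"grip": 0.3},{"travel": [0.03,-0.07,-0.2],"angular": [0,0,0],"grip": 0.3},{"travel": [0.03,-0.07,-0.4],"angular": [0,0,0],"grip": 0.3},{"travel": [0.03,-0.07,-0.5],"angular": [0,0,0],"grip": 0.3},{"travel": [0.03,-0.07,-0.5],"angular": [0,0,0],"grip": 0.3}]}}

```text
time: 11.75
tcp_pos: [502.1, 187.5, 108.6]
tcp_rot: [1.0, -0.0, -0.0, 0.0]
ft_force: [-1.4, 0.4, -1.4]
opening: 37.1
grip_force: 60.6
```

>>> {"method": "step_arm", "body": {"motion": [{"travel": [0,-0.05,-0.1],"angular": [0,0,0],"grip": 0.3},{"travel": [0,-0.05,-0.2],"angular": [0,0,0],"grip": 0.3},{"travel": [0,-0.05,-0.3],"angular": [0,0,0],"grip": 0.3},{"travel": [0,-0.05,-0.4],"angular": [0,0,0],"grip": 0.3},{"travel": [0,-0.05,-0.5],"angular": [0,0,0],"grip": 0.3},{"travel": [0,-0.05,-0.5],"angular": [0,0,0],"grip": 0.3}]}}

```text
time: 12.25
tcp_pos: [502.2, 187.1, 103.7]
tcp_rot: [1.0, -0.0, -0.0, 0.0]
ft_force: [-1.3, -0.3, -0.0]
opening: 37.0
grip_force: 60.7
```

>>> {"method": "step_arm", "body": {"motion": [{"travel": [0,0,-0.3],"angular": [0,0,0],"grip": 0.3},{"travel": [0,0,-0.6],"angular": [0,0,0],"grip": 0.3},{"travel": [0,0,-0.9],"angular": [0,0,0],"grip": 0.3},{"travel": [0,0,-1.0],"angular": [0,0,0],"grip": 0.3},{"travel": [0,0,-1.0],"angular": [0,0,0],"grip": 0.3}]}}

```text
time: 12.67
tcp_pos: [501.9, 187.0, 93.2]
tcp_rot: [1.0, -0.0, -0.001, 0.0]
ft_force: [-3.3, -1.1, -2.3]
opening: 36.6
grip_force: 60.4
```

>>> {"method": "step_arm", "body": {"motion": [{"travel": [-0.04,0,-0.3],"angular": [0,0,0],"grip": 0.3},{"travel": [-0.04,0,-0.6],"angular": [0,0,0],"grip": 0.3},{"travel": [-0.04,0,-0.9],"angular": [0,0,0],"grip": 0.3},{"travel": [-0.04,0,-1.15],"angular": [0,0,0],"grip": 0.3},{"travel": [-0.04,0,-1.25],"angular": [0,0,0],"grip": 0.3},{"travel": [-0.04,0,-1.25],"angular": [0,0,0],"grip": 0.3}]}}

```text
time: 13.17
tcp_pos: [501.8, 187.1, 80.9]
tcp_rot: [1.0, -0.0, -0.0, 0.0]
ft_force: [-3.4, -0.7, -2.1]
opening: 36.5
grip_force: 60.4
```

>>> {"method": "step_arm", "body": {"motion": [{"travel": [0,0,-0.08],"angular": [0,0,0],"grip": 0.3},{"travel": [0,0,-0.08],"angular": [0,0,0],"grip": 0.55},{"travel": [0,0,-0.08],"angular": [0,0,0],"grip": 0.76},{"travel": [0,0,-0.08],"angular": [0,0,0],"grip": 0.76},{"travel": [0,0,1.5],"angular": [0,0,0],"grip": 0.76},{"travel": [0,0,4.5],"angular": [0,0,0],"grip": 0.76},{"travel": [0,-1,6.5],"angular": [0,0,0],"grip": 0.76},{"travel": [0,-5,7],"angular": [0,0,0],"grip": 0.76},{"travel": [0,-9,7],"angular": [0,0,0],"grip": 0.76},{"travel": [0,-13,7],"angular": [0,0,0],"grip": 0.76},{"travel": [0,-17,7],"angular": [0,0,0],"grip": 0.76},{"travel": [0,-21,7],"angular": [0,0,0],"grip": 0.76}]}}

```text
time: 14.17
tcp_pos: [502.4, -24.7, 152.0]
tcp_rot: [1.0, 0.0, 0.001, 0.0]
ft_force: [0.8, 0.3, 0.1]
opening: 65.1
grip_force: 0.0
```

>>> {"method": "step_arm", "body": {"motion": [{"travel": [0,-4,0],"angular": [0,0,0],"grip": 0.76},{"travel": [0,-8,-1],"angular": [0,0,0],"grip": 0.76},{"travel": [0,-12,-2],"angular": [0,0,0],"grip": 0.76},{"travel": [0,-16,-4],"angular": [0,0,0],"grip": 0.76},{"travel": [0.1,-20,-6],"angular": [0,0,0],"grip": 0.76},{"travel": [0.2,-24,-7],"angular": [0,0,0],"grip": 0.76},{"travel": [0.2,-27,-7.5],"angular": [0,0,0],"grip": 0.76},{"travel": [0.2,-28.5,-7.5],"angular": [0,0,0],"grip": 0.76},{"travel": [0.2,-28.5,-7.5],"angular": [0,0,0],"grip": 0.76},{"travel": [0.2,-28.5,-7.5],"angular": [0,0,0],"grip": 0.76},{"travel": [0.2,-28.5,-7.5],"angular": [0,0,0],"grip": 0.76}]}}

```text
time: 15.08
tcp_pos: [504.6, -306.3, 76.7]
tcp_rot: [1.0, 0.001, 0.001, -0.0]
ft_force: [-0.1, 0.7, 0.9]
opening: 64.8
grip_force: 0.0
```

```bash
python3 - <<'E'
from h import *
from rig import get_obs
for n in("top","side"):
    p,d=vision.read_camera(n);Q=cloud(n,d)
    for c,z,Z in(((502,187),75,83),((502,187),60,72),((502,187),38,48),((502,187),98,110)):
        q=Q[(np.hypot(Q[...,0]-c[0],Q[...,1]-c[1])<32)&(Q[...,2]>z)&(Q[...,2]<Z)]
        if len(q)>3:print(n,c,z,len(q),((q.max(0)+q.min(0))/2).round(1),np.ptp(q,0).round(1),np.median(q[:,2]))
        if z==98 and n=="top":print(cv2.minAreaRect(q[:,:2].astype(np.float32)))
print(get_obs()["tcp_pos"])
E
```

```text
top (502, 187) 75 151 [503.6 186.4  78.9] [38.  38.   7.8] 79.0783340909039
top (502, 187) 60 204 [502.5 187.3  66.8] [53.  55.   8.7] 66.86933679491558
top (502, 187) 38 53 [500.4 175.9  42.8] [49.5 33.1  8. ] 43.538222929182616
top (502, 187) 98 29 [501.7 187.1 104.3] [16.4 11.2  7.3] 104.1994841405935
((502.28955078125, 186.7363739013672), (7.253031253814697, 18.223346710205078), 63.78695297241211)
side (502, 187) 75 23 [512.6 184.4  79. ] [17.1 38.   7.9] 79.40143626584788
side (502, 187) 60 27 [516.3 178.4  66.3] [22.7 42.7 10.2] 68.1893171781925
side (502, 187) 38 22 [518.1 179.5  43. ] [20.4 41.4  8.7] 44.508221228309445
side (502, 187) 98 7 [507.4 183.7 102.1] [7.  6.  7.4] 103.71490192627783
[ 504.74805837 -305.91175972   76.90351002]
```

>>> {"method": "step_arm", "body": {"motion": [{"travel": [0,-0.35,-1],"angular": [0,0,0],"grip": 0.76},{"travel": [0,-0.35,-2.3],"angular": [0,0,0],"grip": 0.76},{"travel": [0,-0.35,-3.6],"angular": [0,0,0],"grip": 0.76},{"travel": [0,-0.35,-4.7],"angular": [0,0,0],"grip": 0.76},{"travel": [0,-0.35,-5.3],"angular": [0,0,0],"grip": 0.76},{"travel": [0,-0.35,-5.3],"angular": [0,0,0],"grip": 0.76},{"travel": [0,-0.35,-5.3],"angular": [0,0,0],"grip": 0.76},{"travel": [0,-0.35,-5.3],"angular": [0,0,0],"grip": 0.76}]}}

```text
time: 15.85
tcp_pos: [504.3, -311.4, 23.8]
tcp_rot: [1.0, 0.0, 0.0, 0.0]
ft_force: [-0.3, -0.8, -0.1]
opening: 65.0
grip_force: 0.0
```

>>> {"method": "step_arm", "body": {"motion": [{"travel": [0,0,0],"angular": [0,0,0],"grip": 0.3},{"travel": [0,0,0],"angular": [0,0,0],"grip": 0.3},{"travel": [0,0,0],"angular": [0,0,0],"grip": 0.3},{"travel": [0,0,0],"angular": [0,0,0],"grip": 0.3},{"travel": [0,0,0],"angular": [0,0,0],"grip": 0.3},{"travel": [0,0,0],"angular": [0,0,0],"grip": 0.3}]}}

```text
time: 16.35
tcp_pos: [504.4, -311.6, 24.4]
tcp_rot: [1.0, -0.0, 0.001, 0.0]
ft_force: [-0.7, 1.0, 5.4]
opening: 39.2
grip_force: 59.8
```

>>> {"method": "step_arm", "body": {"motion": [{"travel": [0,0,1.5],"angular": [0,0,0],"grip": 0.3},{"travel": [0,0,4.5],"angular": [0,0,0],"grip": 0.3},{"travel": [0,2,8],"angular": [0,0,0],"grip": 0.3},{"travel": [0,5.5,11],"angular": [0,0,-0.05],"grip": 0.3},{"travel": [0,9.5,11.8],"angular": [0,0,-0.1],"grip": 0.3},{"travel": [0,13.5,11.8],"angular": [0,0,-0.15],"grip": 0.3},{"travel": [0,17.5,11.8],"angular": [0,0,-0.2],"grip": 0.3},{"travel": [0,21.5,11.8],"angular": [0,0,-0.25],"grip": 0.3},{"travel": [0,25.5,11.8],"angular": [0,0,-0.3],"grip": 0.3},{"travel": [0,29.5,11.8],"angular": [0,0,-0.35],"grip": 0.3},{"travel": [0,33.5,11.8],"angular": [0,0,-0.4],"grip": 0.3},{"travel": [-0.1,37.5,11.8],"angular": [0,0,-0.44],"grip": 0.3}]}}

```text
time: 17.35
tcp_pos: [502.7, 65.5, 141.8]
tcp_rot: [0.976, -0.22, 0.0, -0.0]
ft_force: [0.5, -0.7, -0.9]
opening: 38.8
grip_force: 59.8
```

>>> {"method": "step_arm", "body": {"motion": [{"travel": [0,4,0],"angular": [0,0,0],"grip": 0.3},{"travel": [-0.1,7,0],"angular": [0,0,0],"grip": 0.3},{"travel": [-0.1,10,0],"angular": [0,0,0],"grip": 0.3},{"travel": [-0.1,12,0],"angular": [0,0,0],"grip": 0.3},{"travel": [-0.1,12.3,0],"angular": [0,0,0],"grip": 0.3},{"travel": [-0.1,12.3,0],"angular": [0,0,0],"grip": 0.3},{"travel": [-0.1,12.3,0],"angular": [0,0,0],"grip": 0.3},{"travel": [-0.1,12.3,0],"angular": [0,0,0],"grip": 0.3},{"travel": [-0.1,12.3,0],"angular": [0,0,0],"grip": 0.3}]}}

```text
time: 18.1
tcp_pos: [502.1, 184.9, 141.4]
tcp_rot: [0.976, -0.22, 0.0, 0.0]
ft_force: [-0.2, -0.1, -0.8]
opening: 39.1
grip_force: 59.9
```

```bash
python3 look.py pics/s4.png; python3 look.py pics/s5.png
```

```text
[502.13 185.15 141.45] [0.3 0.1 0.1] [ 9.756e-01 -2.194e-01  1.000e-04  2.000e-04] [-0.33  0.47 -0.1   1.88  0.06  0.79 -2.48]
[502.13 185.38 141.43] [-0.1 -0.3 -0.3] [ 9.757e-01 -2.193e-01  1.000e-04  1.000e-04] [-0.33  0.47 -0.1   1.88  0.06  0.79 -2.48]
```

View pics/s5.png

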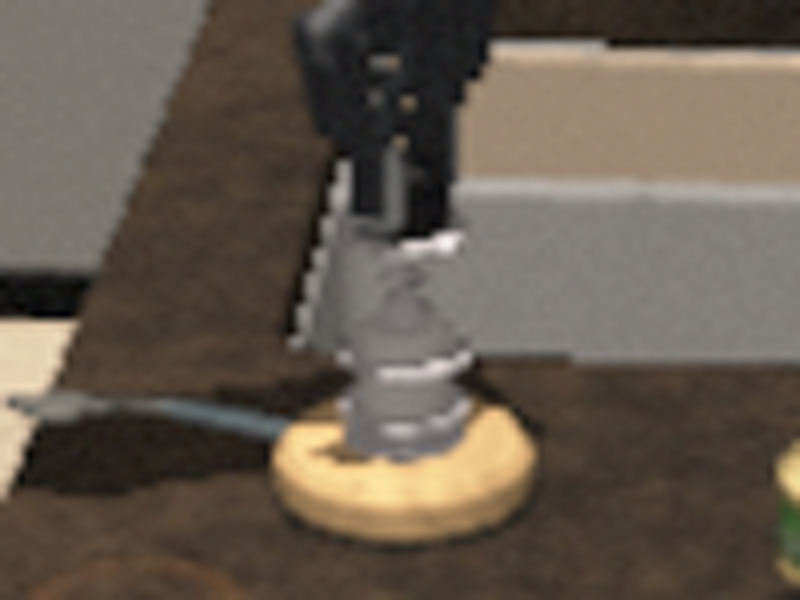

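>>> {"method": "step_arm", "body": {"motion": [{"travel": [0,0.12,-0.5],"angular": [0,0,0],"grip": 0.3},{"travel": [0,0.12,-1.0],"angular": [0,0,0],"grip": 0.3},{"travel": [0,0.12,-1.4],"angular": [0,0,0],"grip": 0.3},{"travel": [0,0.12,-1.6],"angular": [0,0,0],"grip": 0.3},{"travel": [0,0.12,-1.8],"angular": [0,0,0],"grip": 0.3},{"travel": [0,0.12,-2.0],"angular": [0,0,0],"grip": 0.3},{"travel": [0,0.12,-2.0],"angular": [0,0,0],"grip": 0.3}]}}

```text
time: 18.78
tcp_pos: [501.7, 187.8, 120.9]
tcp_rot: [0.976, -0.218, -0.0, 0.0]
ft_force: [0.4, 0.0, -0.4]
opening: 39.1
grip_force: 60.0
```

>>> {"method": "step_arm", "body": {"motion": [{"travel": [0,-0.05,-0.2],"angular": [0,0,0],"grip": 0.3},{"travel": [0,-0.05,-0.4],"angular": [0,0,0],"grip": 0.3},{"travel": [0,-0.05,-0.6],"angular": [0,0,0],"grip": 0.3},{"travel": [0,-0.05,-0.8],"angular": [0,0,0],"grip": 0.3},{"travel": [0,-0.05,-1.0],"angular": [0,0,0],"grip": 0.3},{"travel": [0,-0.05,-1.0],"angular": [0,0,0],"grip": 0.3}]}}

```text
time: 19.28
tcp_pos: [501.7, 187.3, 110.9]
tcp_rot: [0.976, -0.218, -0.0, 0.0]
ft_force: [-0.3, 0.3, -1.2]
opening: 39.2
grip_force: 60.0
```

Next I feel for the slot: contact should come at TCP ≈106.4 if it is out of line, otherwise the cap drops to ≈99.4.

>>> {"method": "step_arm", "body": {"motion": [{"travel": [0.02,-0.04,-0.1],"angular": [0,0,0],"grip": 0.3},{"travel": [0.02,-0.04,-0.2],"angular": [0,0,0],"grip": 0.3},{"travel": [0.02,-0.04,-0.3],"angular": [0,0,0],"grip": 0.3},{"travel": [0.02,-0.04,-0.4],"angular": [0,0,0],"grip": 0.3},{"travel": [0.02,-0.04,-0.5],"angular": [0,0,0],"grip": 0.3},{"travel": [0.02,-0.04,-0.55],"angular": [0,0,0],"grip": 0.3},{"travel": [0.02,-0.04,-0.55],"angular": [0,0,0],"grip": 0.3}]}}

```text
time: 19.87
tcp_pos: [502.0, 186.8, 105.7]
tcp_rot: [0.976, -0.218, -0.0, 0.0]
ft_force: [-0.4, -0.5, -1.2]
opening: 39.1
grip_force: 59.9
```

>>> {"method": "step_arm", "body": {"motion": [{"travel": [0,0,-0.1],"angular": [0,0,0],"grip": 0.3},{"travel": [0,0,-0.2],"angular": [0,0,0],"grip": 0.3},{"travel": [0,0,-0.3],"angular": [0,0,0],"grip": 0.3},{"travel": [0,0,-0.4],"angular": [0,0,0],"grip": 0.3},{"travel": [0,0,-0.5],"angular": [0,0,0],"grip": 0.3},{"travel": [0,0,-0.5],"angular": [0,0,0],"grip": 0.3}]}}

```text
time: 20.37
tcp_pos: [502.0, 186.8, 100.6]
tcp_rot: [0.976, -0.218, -0.0, 0.0]
ft_force: [-0.5, -0.4, -1.0]
opening: 39.2
grip_force: 60.0
```

>>> {"method": "step_arm", "body": {"motion": [{"travel": [0,0,-0.1],"angular": [0,0,0],"grip": 0.3},{"travel": [0,0,-0.2],"angular": [0,0,0],"grip": 0.3},{"travel": [0,0,-0.3],"angular": [0,0,0],"grip": 0.3},{"travel": [0,0,-0.4],"angular": [0,0,0],"grip": 0.3},{"travel": [0,0,-0.5],"angular": [0,0,0],"grip": 0.3},{"travel": [0,0,-0.6],"angular": [0,0,0],"grip": 0.3},{"travel": [0,0,-0.6],"angular": [0,0,0],"grip": 0.3}]}}

```text
time: 20.95
tcp_pos: [502.1, 186.9, 95.1]
tcp_rot: [0.976, -0.218, 0.0, -0.0]
ft_force: [-2.4, -2.2, 5.6]
opening: 39.4
grip_force: 60.7
```

>>> {"method": "step_arm", "body": {"motion": [{"travel": [0,0,-0.05],"angular": [0,0,0],"grip": 0.3},{"travel": [0,0,-0.1],"angular": [0,0,0],"grip": 0.3},{"travel": [0,0,-0.15],"angular": [0,0,0],"grip": 0.3},{"travel": [0,0,-0.15],"angular": [0,0,0],"grip": 0.3}]}}

```text
time: 21.28
tcp_pos: [502.1, 186.9, 93.8]
tcp_rot: [0.976, -0.218, 0.0, -0.0]
ft_force: [-2.6, -2.5, 6.4]
opening: 38.8
grip_force: 60.9
```

```bash
python3 -c "
from rig import get_obs
o=get_obs();print(o['tcp_pos'],o['opening'],o['ft_force'],o['wrist_torque'])"
```

```text
[502.12022102 186.89028649  93.80112925] 38.83550798692524 [-2.56355617 -2.50117289  6.36269112] [-0.53343657  0.6397955  -0.01953252]
```

>>> {"method": "step_arm", "body": {"motion": [{"travel": [0,0,-0.04],"angular": [0,0,0],"grip": 0.3},{"travel": [0,0,-0.08],"angular": [0,0,0],"grip": 0.3},{"travel": [0,0,-0.08],"angular": [0,0,0],"grip": 0.3},{"travel": [0,0,-0.08],"angular": [0,0,0],"grip": 0.3}]}}

```text
time: 21.62
tcp_pos: [502.1, 186.8, 93.1]
tcp_rot: [0.976, -0.218, 0.0, -0.0]
ft_force: [-3.2, -2.4, 7.3]
opening: 39.1
grip_force: 61.0
```

>>> {"method": "step_arm", "body": {"motion": [{"travel": [0,0,-0.05],"angular": [0,0,0],"grip": 0.3},{"travel": [0,0,-0.05],"angular": [0,0,0],"grip": 0.3},{"travel": [0,0,-0.05],"angular": [0,0,0.08],"grip": 0.3},{"travel": [0,0,-0.05],"angular": [0,0,0.16],"grip": 0.3},{"travel": [0,0,-0.05],"angular": [0,0,0.24],"grip": 0.3},{"travel": [0,0,-0.05],"angular": [0,0,0.3],"grip": 0.3},{"travel": [0,0,-0.05],"angular": [0,0,0.3],"grip": 0.3}]}}

```text
time: 22.2
tcp_pos: [502.0, 187.4, 92.8]
tcp_rot: [0.998, -0.068, 0.0, -0.0]
ft_force: [-4.4, -0.7, 10.1]
opening: 39.5
grip_force: 60.6
```

```bash
python3 -c "
from rig import get_obs
o=get_obs();print(o['tcp_pos'],o['opening'],o['ft_force'],o['wrist_torque'],o['tcp_rot'])"
```

```text
[502.0017605  187.40620671  92.83694736] 39.52291014744379 [-4.39057205 -0.74375492 10.09655635] [-0.32961163  0.80191028  0.10054643] [ 9.97681676e-01 -6.80518717e-02  2.04427362e-04 -4.16612503e-04]
```

>>> {"method": "step_arm", "body": {"motion": [{"travel": [-0.03,0,0],"angular": [0,0,0.1],"grip": 0.3},{"travel": [-0.03,0,0],"angular": [0,0,0.2],"grip": 0.3},{"travel": [-0.03,0,0],"angular": [0,0,0.3],"grip": 0.3},{"travel": [-0.03,0,0],"angular": [0,0,0.4],"grip": 0.3},{"travel": [-0.03,0,0],"angular": [0,0,0.5],"grip": 0.3},{"travel": [-0.03,0,0],"angular": [0,0,0.5],"grip": 0.3}]}}

```text
time: 22.7
tcp_pos: [502.1, 187.5, 92.8]
tcp_rot: [0.983, 0.182, 0.001, -0.0]
ft_force: [-2.6, -1.5, 9.9]
opening: 39.3
grip_force: 60.5
```

```bash
python3 -c "
from rig import get_obs
o=get_obs();print(o['tcp_pos'],o['opening'],o['ft_force'],o['wrist_torque'],o['tcp_rot'])"
```

```text
[502.07165435 187.52824169  92.84706397] 39.26880869952734 [-2.63810806 -1.52870496  9.88304576] [-0.26623365  0.5623049   0.07412911] [ 9.83299575e-01  1.81992704e-01  6.36507782e-04 -4.42250663e-04]
```

>>> {"method": "step_arm", "body": {"motion": [{"travel": [0,-0.03,0],"angular": [0,0,0.1],"grip": 0.3},{"travel": [0,-0.03,0],"angular": [0,0,0.2],"grip": 0.3},{"travel": [0,-0.03,0],"angular": [0,0,0.3],"grip": 0.3},{"travel": [0,-0.03,0],"angular": [0,0,0.4],"grip": 0.3},{"travel": [0,-0.03,0],"angular": [0,0,0.5],"grip": 0.3},{"travel": [0,-0.03,0],"angular": [0,0,0.6],"grip": 0.3},{"travel": [0,-0.03,0],"angular": [0,0,0.7],"grip": 0.3},{"travel": [0,-0.03,0],"angular": [0,0,0.76],"grip": 0.3},{"travel": [0,-0.03,0],"angular": [0,0,0.76],"grip": 0.3},{"travel": [0,-0.03,0],"angular": [0,0,0.76],"grip": 0.3}]}}

```text
time: 23.53
tcp_pos: [501.9, 187.7, 92.9]
tcp_rot: [0.847, 0.531, 0.001, -0.0]
ft_force: [-2.9, -0.7, 9.6]
opening: 39.1
grip_force: 60.6
```

```bash
python3 -c "
from rig import get_obs
o=get_obs();print(o['tcp_pos'],o['opening'],o['ft_force'],o['wrist_torque'],o['tcp_rot'],o['joint_pos'])"
```

```text
[501.87749042 187.69111576  92.88022053] 39.1290337221852 [-2.9023017  -0.68435525  9.58261888] [-0.00216089  0.74822083  0.06632112] [ 8.47057811e-01  5.31499966e-01  8.06199754e-04 -4.48859730e-04] [-0.04241745  0.58540739 -0.54993676  1.92487508  0.43624292  0.74944411
 -1.29325689]
```

>>> {"method": "step_arm", "body": {"motion": [{"travel": [0,0,0.1],"angular": [0,0,0.01],"grip": 0.3},{"travel": [0,0,0.2],"angular": [0,0,0.01],"grip": 0.3},{"travel": [0,0,0.3],"angular": [0,0,0.01],"grip": 0.3},{"travel": [0,0,0.4],"angular": [0,0,0.01],"grip": 0.3},{"travel": [0,0,0.5],"angular": [0,0,0.01],"grip": 0.3},{"travel": [0,0,0.5],"angular": [0,0,0.01],"grip": 0.3}]}}

```text
time: 24.03
tcp_pos: [501.8, 187.5, 97.0]
tcp_rot: [0.845, 0.536, 0.0, -0.001]
ft_force: [-1.6, 3.3, 1.2]
opening: 39.1
grip_force: 61.6
```

```bash
python3 -c "
from rig import get_obs
o=get_obs();print(o['tcp_pos'],o['opening'],o['ft_force'],o['wrist_torque'],o['tcp_rot'])"
```

```text
[501.8379031  187.47898803  96.98315306] 39.11393980590886 [-1.64550892  3.29697149  1.1753693 ] [ 0.67559228  0.27028123 -0.01613206] [ 8.44525222e-01  5.35515316e-01  4.51247134e-04 -5.40157623e-04]
```

>>> {"method": "step_arm", "body": {"motion": [{"travel": [0,0,0],"angular": [0,0,0],"grip": 0.55},{"travel": [0,0,0],"angular": [0,0,0],"grip": 0.7},{"travel": [0,0,0],"angular": [0,0,0],"grip": 0.76},{"travel": [0,0,0],"angular": [0,0,0],"grip": 0.76},{"travel": [0,0,2],"angular": [0,0,0],"grip": 0.76},{"travel": [0,0,5],"angular": [0,0,0],"grip": 0.76},{"travel": [0,0,8.5],"angular": [0,0,0],"grip": 0.76},{"travel": [0,-4,9],"angular": [0,0,0],"grip": 0.76},{"travel": [0,-8,9],"angular": [0,0,0],"grip": 0.76},{"travel": [0,-12,9],"angular": [0,0,0],"grip": 0.76},{"travel": [0,-16,9],"angular": [0,0,0],"grip": 0.76},{"travel": [0,-20,9],"angular": [0,0,0],"grip": 0.76}]}}

```text
time: 25.03
tcp_pos: [501.5, -15.4, 187.3]
tcp_rot: [0.845, 0.535, 0.0, 0.0]
ft_force: [0.9, 0.8, -0.5]
opening: 65.0
grip_force: 0.0
```

```bash
python3 - <<'E'
from h import *
np.set_printoptions(linewidth=200)
D=[];I=[]
for i in range(6):
    p,d=vision.read_camera("top");D.append(d);I.append(p)
P=cloud("top",np.median(D,0));u,v=map(int,px("top",[502,187,105]))
print(P[v-13:v+14,u-13:u+14,2].round().astype(int))
z=P[v-13:v+14,u-13:u+14].reshape(-1,3)
r=np.hypot(z[:,0]-502,z[:,1]-187);k=z[(r>13)&(r<19)&(z[:,2]>100)];print("rim",np.median(k[:,2]),len(k))
k=z[(r<30)&(z[:,2]>73)&(z[:,2]<85)];print("disc",np.median(k[:,2]),len(k))
cv2.imwrite("pics/t6.png",cv2.resize(np.mean(I,0).astype(np.uint8)[v-22:v+23,u-30:u+30,::-1],(800,600),interpolation=cv2.INTER_CUBIC))
E
```

```text
[[  0  -1  -1   0  -1  -1   0  21  22  25  27  27  25  25  25  26  27  26  27  26  26  27  26  26  26  25  25]
 [  2   0   0   1   0   0  22  24  26  27  27  24  27  25  26  27  28  25  29  26  25  27  25  26  26  26  25]
 [  1  -1   2  -1   1  21  24  26  25  24  27  28  25  27  27  26  26  26  26  25  26  27  27  24  26  28  28]
 [  0   2   0  -2  22  25  26  24  28  27  26  28  26 107  79  80  81  78  80  80  27  25  26  25  28  28  26]
 [  1   0   0  20  25  26  27  26  24  27  81  79  79 108 108 106  79  80  79  80  80  80  27  25  27  27  25]
 [  1   1   0  21  26  26  25  25  25  80  79 107 107 106 106 109 107 107  78  79  79  80  80  80  27  27  26]
 [  1   2  23  26  27  25  26  26  79 107 109 108 109 109 107 108 107 106 109  80  80  81  81  82  78  26  27]
 [  1  21  23  24  25  26  27  81 108 107 108 107 105 101 105 107 107 108 107 109 106  81  81  81  79  78  40]
 [  1  23  26  26  26  26  80 106 108 108 103 100 102 102  98 101 100 106 107 107 108 108 103  80  81  80  65]
 [ 20  24  27  25  27  81 109 108 108 104 101  97 102 100  99 100  99 100 108 108 107 106  99  90  80
[... 1251 characters left out ...]
6  26  80  80  80  80 107 108 108 107 105 104 101  97  89  82  79  81  80  79  79  66  65]
 [ 24  26  27  26  27  27  26  80  81  79  80  81 109 107 101  87  84  79  79  80  79  82  79  81  80  64  41]
 [ 23  26  27  26  25  26  28  28  80  81  79  81  80 100  95  87  81  80  80  79  80  80  80  79  66  62  42]
 [ 23  26  28  27  26  26  28  25  26  80  80  79  80  79  81  80  79  80  78  81  80  80  64  64  63  40  41]
 [ 22  25  27  26  26  26  25  26  27  28  26  81  80  80  80  79  81  79  79  80  65  64  64  41  40  41  40]
 [ 21  26  28  28  26  26  26  27  27  26  26  26  26  64  77  65  63  65  65  65  65  41  40  42  42  28  26]]
rim 107.50067308260311 129
disc 79.94549885924616 160
```

View pics/t6.png

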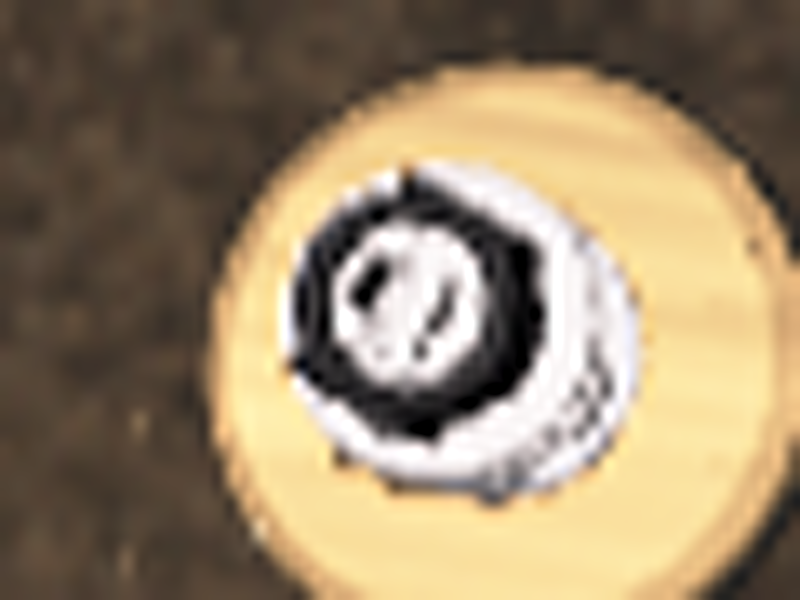

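The top view shows the T-head bar lying across the slot, whose dark openings are at (370,285) and (435,315). The knob rim is at 107.5 mm, which is exactly the locked height.

```bash
python3 -c "
from rig import sign_off
print(sign_off())"
```

```text
the job is handed in; nothing more can be done
None
```

Both wheels and the end cap are back on the arbor in order; the cap is locked with the T-head in its groove (rim at the expected 107.5 mm), and the job was handed in after about 25 s.

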